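Hang a ring gauge on the rotary gauge rack

ROBOT

A 6-joint arm with a two-finger parallel gripper is mounted at the origin on the work surface. World frame = base frame: x ahead of the robot, y to its left, z up, the work surface at z = 0. Lengths are in mm, angles in rad, forces in N, time in s.
With the tool pointing down it reaches from about 350 to 875 mm from the base axis. Payload 4.2 kg.
Tool frame: the origin (TCP) lies on the mounting face of the last link; the fingertips stand 173 mm ahead of it and the grasp point (between the pads) lies grip_point_offset ahead of it (grip_point_offset is the distance from the TCP to the grasp point, in mm); z points along the fingers, y is the line along which they close (so a half turn about z gives the same grasp; the last joint's range is limited). The gripper opens to 85 mm and grips with 20 to 120 N. Pads are 22 mm wide; open, the fingers measure 114 mm over their backs; the gripper's body (76 mm by 85 mm) begins 54 mm behind the grasp point. The pads swing forward as they close: fully open they stand 13 mm farther back than shut.
Start: joints at [1.456, 0.385, 0.008, 0, -1.194, -0.259], TCP at [228.189, 581.833, 404.712] pointing down, gripper open.
Joint ranges: [-3.14, 3.14], [-1.21, 2.06], [-1.07, 1.41], [-3.16, 2.05], [-2.99, -0.16], [-3.1, 3.1]. Speed limits (rad/s): [2.79, 2.79, 3.14, 3.14, 3.14, 3.14].

INTERFACE

Orientations are given as a unit quaternion [x, y, z, w].
In Python, from bench import read_state, get_image, job_done, recognise, place_of, grip_point_offset gives the robot as it stands. The module is installed in compiled form; this text tells all that it offers.
- The arm moves only by the tool carry_out, never from a script. Its arguments are lists of equal length, an entry for each row: "slide": the shift along the tool's x, y, z in m, a list of three; "roll": the turn about the tool's z in degrees; "claw": the finger opening in m, from 0 to 0.0854. A call has 1 to 8 rows; each row is the pose to reach, as a shift and turn from the pose commanded when the call began, along the tool's axes at that moment; what a row does not reach only later rows make up. A row lasts 1/8 s, in which the tool goes at most 62.5 mm and 10.7 degrees, less where a joint would pass 70% of its speed; a pose out of reach is approached as far as the arm can. A call with a gripper value outside its range is refused whole. The fingers move at their own pace and stop on an object; the grip force is fixed at half the most. Time passes only in rows, so rows that repeat a pose let the fingers close. It gives the time, the measured TCP pose, the force, the opening and the grip force at its end, in the units of the state.
- read_state(): the state, without advancing time (a new reading comes with each control period).
- get_image(name): name is "scene" or "top"; returns a dict with "img" (400x640x3 uint8, red, green, blue), "z_map" (400x640 float32, mm along the optical axis (not along the pixel's ray), 0 where there is no reading), "mtx" (3x3 intrinsics, pixels), "world_from_camera" (4x4, takes a point from camera to world coordinates). Camera axes: x right, y up, looking along -z (the intrinsics and any distortion apply to the point x, -y, -z); pixel columns grow to the right and rows downward; lengths in mm; the calibration is good to about 2 mm. A picture is of the moment at which its call begins.
- job_done(): hands the job in; it is judged then, once.
Trained networks look in a picture, given as the dict that the camera call returned (one of the last four; its "shot" number tells which), for a name from the list of things; names that differ only in an ending like _2 or _b are one class to them, and where a whole thing is asked for, a point or a joint stands for the part that bears it (a point fixed in the world has none). Each returns a list of dicts, best first, with "conf" (0 to 1); they miss things now and then, are a little off and sometimes report something else, mostly with a low value. They report only what shows in the picture. A call takes as long as a camera call. They do not tell look-alikes from the thing itself.
- recognise(picture, thing): "at" ([column, row] in pixels, amid what is visible of it).
- place_of(picture, thing): "at" ([column, row] in pixels: a listed point, or the origin of a listed thing).
The state is a dict: "clock": time; "joints": joint angles; "joint_vel": joint speeds; "joint_efforts": joint torques, N m; "position": TCP position; "ee_rot": TCP orientation; "contact_force": force on the tool from outside, world axes, zero at the start; "wrist_torque": the same for the moment, N m; "gripper_width": finger opening in mm; "grasp_force": force on a finger pad.
Only numpy, scipy, OpenCV 4.12 (cv2) and the standard library are available. Lean on these libraries where they do the work, as an engineer would, in place of code of your own. Each camera call takes 0.05 s, during which the arm holds its last target. There are 200 camera calls.

TASK

Put the blue ring gauge away on the rotary gauge rack. First turn the rack (its red peg is the handle) until its one empty hook points the same way as the yellow pointer on the foot, then hang the blue ring on that hook and let go. Keep the three steel rings hanging on their hooks, leave the bottle, mug, screwdriver and meter where they are, and leave that hook facing the pointer.

Things in the scene. Friction and masses are not known exactly. Their poses are not given: they have to be found in the camera images.
- stand: fixed foot of the rotary rack: dark steel disc 150 mm across, 14 mm high, with a thin post. Origin on the bench under the turning axis; z up. Its own -x axis is the direction of the yellow pointer, a bar 12 mm wide and 6 mm high that sticks out of the disc to 110 mm from the axis. The rack's place and the pointer's direction vary
- turret: turning part of the rack. Origin on the turning axis at bench height, z up; -x points along the EMPTY hook. A grey disc 104 mm across, top 172 mm above the bench, carries the red peg. Below it four level hooks stick out along -x (empty), +x, +y and -y. Turns either way by more than half a turn, stays where it is left (friction about 0.12 N m: 3 N at the peg)
- empty_hook (a point): point on the centre line of the empty hook, 85 mm from the axis, 150 mm above the bench: where the ring should hang (50 to 100 mm from the axis is fine). Every hook is a round steel bar 8 mm thick, level to 106 mm from the axis, then turned up: its tip ends 116 mm from the axis, 164 mm above the bench
- crank_peg (a point): centre of the top of the upright red crank peg: a round peg 14 mm thick standing 45 mm proud of the grey disc, top 217 mm above the bench, 40 mm from the turning axis, on the side opposite to the empty hook. Follow it round the axis to turn the rack
- blue_ring: the blue ring gauge to hang: painted steel, outside 56 mm, hole 32 mm, 14 mm thick, about 180 g, loose. Origin at its centre, x along its axis. Starts on edge in the cradle, centre 34 mm above the bench. Hung on a hook, its centre is 138 mm above the bench (12 mm under the bar's centre line). Can be gripped across its outside diameter
- cradle: fixed white cradle holding the blue ring upright: 50 mm (x) by 36 mm (y) and 18 mm high, with a 16 mm wide slot along y whose floor is 6 mm high. Origin on the bench under its centre; the ring's axis lies along the cradle's x. The ring sticks out past the cradle by 10 mm at each y side, so fingers can go down there
- ring_a: steel ring gauge exactly like the blue one but bare grey, hanging loose on a neighbouring hook of the turret; origin at the ring's centre, x along the ring's axis (radial from the turret)
- ring_b: steel ring gauge exactly like the blue one but bare grey, hanging loose on a neighbouring hook of the turret; origin at the ring's centre, x along the ring's axis (radial from the turret)
- ring_c: steel ring gauge exactly like the blue one but bare grey, hanging loose on a neighbouring hook of the turret; origin at the ring's centre, x along the ring's axis (radial from the turret)
- hook_a (a point): point on the bar over ring_a, on the turret's +x hook, 85 mm from the axis, 150 mm above the bench
- hook_b (a point): the same for ring_b on the turret's +y hook
- hook_c (a point): the same for ring_c on the turret's -y hook
- bottle: white plastic bottle with a red cap, 60 mm across, 160 mm high, bystander; origin at the centre of its underside
- mug: white mug, 80 mm across, 90 mm high, bystander; origin at the centre of its underside
- screwdriver: screwdriver lying on the bench, bystander; origin at its underside, x along it
- meter: yellow hand-held meter lying on the bench, 160 by 78 by 39 mm, bystander; origin at the centre of its underside
Things that resemble listed ones, but are neither listed nor needed, are in the scene too. What is meant by the blue_ring is not turquoise, and is the smaller of those in its own colour. What is shaped like the ring_b but green is not meant.

How it is judged:
By the outcome, as a careful person would: the job done as asked, in the order asked, and still so for the second after the job is handed in, with the robot touching nothing.
It also fails if it takes over 72 s, if anything falls off the work surface, if the arm or the gripper's body presses on something with over 40 N, if the wrist force passes 120 N, or if a joint passes its speed limit or range.

## Working session

There is one attempt and no reset: what is moved stays moved. The work goes in short steps, Python scripts to look and compute and a tool call to move; the robot and the scene stay as the last step left them, time stands still between calls to the robot, and variables do not carry over. Pictures are saved under pics/ and viewed, at most 10 in all, crops included, and the job is handed in when it is done.

Besides the shell and the picture viewer there is one more tool, called after "Call:" as name([rows], argument=value, ...), one row to a line, values as JSON. carry_out: Moves the arm, as the interface text tells. Its arguments: {"type":"object","properties":{"slide":{"type":"array"},"roll":{"type":"array"},"claw":{"type":"array"}},"required":["slide","roll","claw"]}

```bash
mkdir -p pics
cat > h.py <<'E'
import numpy as np, cv2
from bench import *
def save(p,name,crop=None,scale=1):
    im=p["img"]
    if crop: c0,r0,c1,r1=crop; im=im[r0:r1,c0:c1]
    im=cv2.resize(im,None,fx=scale,fy=scale,interpolation=cv2.INTER_CUBIC)
    cv2.imwrite(f"pics/{name}.png",im[:,:,::-1])
def world(p):
    K=p["mtx"];z=p["z_map"].astype(float);v,u=np.mgrid[:z.shape[0],:z.shape[1]]
    c=np.stack([(u-K[0,2])/K[0,0]*z,-(v-K[1,2])/K[1,1]*z,-z,np.ones_like(z)],-1)
    return (c@p["world_from_camera"].T)[...,:3]
def ray(p,uv,zw):
    K=p["mtx"];T=p["world_from_camera"]
    d=T[:3,:3]@np.array([(uv[0]-K[0,2])/K[0,0],-(uv[1]-K[1,2])/K[1,1],-1]);o=T[:3,3]
    return o+d*(zw-o[2])/d[2]
E
python3 - <<'E'
from h import *
s=read_state();print(s["position"],s["ee_rot"],s["clock"],grip_point_offset,s["contact_force"])
zs={"stand":0,"turret":0,"empty_hook":150,"crank_peg":217,"blue_ring":34,"cradle":0,"ring_a":138,"hook_a":150,"bottle":0,"mug":0,"meter":0,"screwdriver":0}
for n in("top","scene"):
    p=get_image(n);save(p,n+"0");print(n,p["mtx"].round(1).tolist(),p["world_from_camera"].round(3).tolist())
    for k,z in zs.items():
        for d in place_of(p,k)[:4]: print(k,np.round(d["conf"],2),np.round(d["at"]),ray(p,d["at"],z).round(0))
E
```

```text
[228.12137903 581.67727973 403.60116101] [ 9.82564498e-01 -1.85918770e-01 -1.47717711e-04  1.09389577e-03] 0.0 154.70000000000002 [-0.70989524 -0.23528263  0.08619945]
top [[451.2, 0.0, 317.7], [0.0, 451.2, 203.3], [0.0, 0.0, 1.0]] [[0.02, 0.982, -0.187, 342.878], [-1.0, 0.021, 0.002, 15.384], [0.006, 0.187, 0.982, 1354.054], [0.0, 0.0, 0.0, 1.0]]
stand 0.87 [260. 209.] [580. 186.   0.]
empty_hook 0.91 [254. 168.] [669. 191. 150.]
empty_hook 0.19 [174. 199.] [577. 404. 150.]
crank_peg 0.82 [248. 207.] [546. 191. 217.]
blue_ring 0.76 [381. 232.] [ 512. -177.   34.]
blue_ring 0.59 [381. 164.] [ 721. -177.   34.]
blue_ring 0.58 [373. 196.] [ 621. -153.   34.]
cradle 0.72 [372. 199.] [ 619. -155.    0.]
cradle 0.28 [260. 208.] [584. 189.   0.]
ring_a 0.62 [285. 202.] [578. 101. 138.]
ring_a 0.61 [219. 198.] [582. 283. 138.]
ring_a 0.46 [250. 229.] [500. 194. 138.]
ring_a 0.42 [311. 215.] [543.  30. 138.]
hook_a 0.62 [177. 200.] [574. 394. 150.]
hook_a 0.61 [287. 199.] [583.  95. 150.]
hook_a 0.58 [222. 196.] [587. 273. 150.]
hook_a 0.57 [250. 228.] [501. 192. 150.]
bottle 0.57 [474. 236.
[... 753 characters left out ...]
 730. -193.   34.]
blue_ring 0.68 [312. 275.] [ 623. -153.   34.]
blue_ring 0.55 [266. 264.] [ 497. -174.   34.]
blue_ring 0.21 [312. 282.] [ 636. -174.   34.]
cradle 0.47 [308. 286.] [ 615. -162.    0.]
ring_a 0.74 [342. 185.] [573. 117. 138.]
ring_a 0.52 [323. 231.] [ 626. -101.  138.]
ring_a 0.51 [368. 162.] [586. 284. 138.]
ring_a 0.42 [332. 171.] [509. 176. 138.]
hook_a 0.9 [340. 183.] [572. 104. 150.]
hook_a 0.89 [329. 162.] [483. 206. 150.]
hook_a 0.82 [367. 158.] [582. 283. 150.]
bottle 0.87 [194. 365.] [ 518. -463.    0.]
mug 0.94 [385. 179.] [600. 434.   0.]
meter 0.73 [375. 258.] [725.  13.   0.]
meter 0.59 [353. 210.] [575. 199.   0.]
screwdriver 0.85 [263. 232.] [383. -33.   0.]
```

View pics/top0.png

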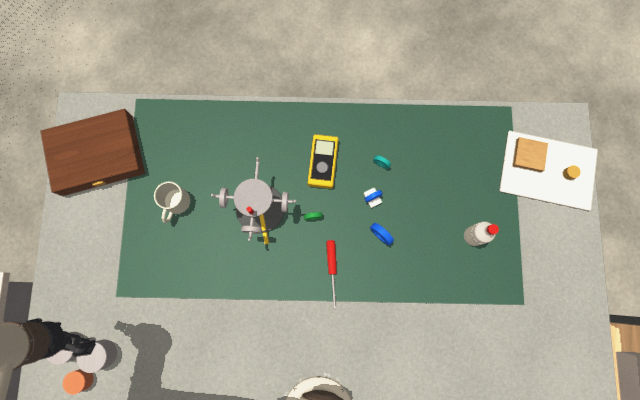

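View pics/scene0.png

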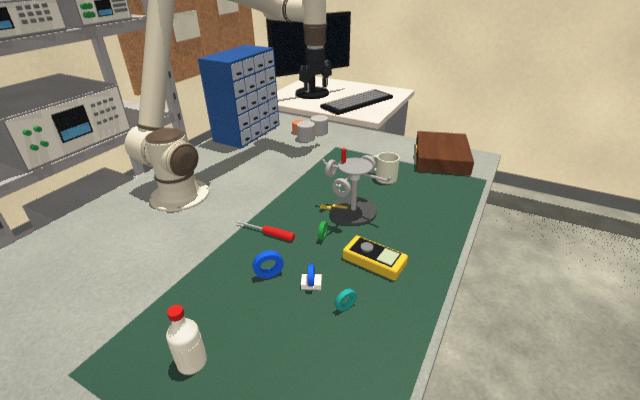

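Blue-ring candidates in the top image are the large blue ring at (381,232), the turquoise ring at (381,164) and the small blue ring on a white cradle at (373,197). The last one fits: true blue, the smaller of the two blues, and in the cradle. I'll confirm it in a crop and measure the rack.

```bash
cat > meas.py <<'E'
from h import *
def meas(p,c0):
    W=world(p);hsv=cv2.cvtColor(p["img"],cv2.COLOR_RGB2HSV);H,S,V=[hsv[...,i].astype(int) for i in range(3)]
    r=np.hypot(W[...,0]-c0[0],W[...,1]-c0[1]);z=W[...,2];o={}
    o["disc"]=W[(r<75)&(abs(z-172)<6)&(S<60)]
    o["yel"]=W[(r<130)&(z<25)&(abs(H-24)<8)&(S>130)&(V>90)]
    o["red"]=W[(r<80)&(z>180)&((H<8)|(H>172))&(S>120)]
    o["hook"]=W[(r>56)&(r<125)&(z>139)&(z<170)&(S<70)]
    return o
E
python3 - <<'E'
from meas import *
p=get_image("top");save(p,"cand",(340,140,420,260),5)
for n in("top","scene"):
    q=p if n=="top" else get_image(n)
    o=meas(q,(580,190))
    d=o["disc"][:,:2].astype(np.float32);c,R=cv2.minEnclosingCircle(d);print(n,"disc",c,R,len(d),d.mean(0),o["disc"][:,2].mean())
    for k in("yel","red"):
        a=o[k]
        if len(a): print(k,len(a),a.mean(0).round(1),a.min(0).round(),a.max(0).round(),np.degrees(np.arctan2(*(a.mean(0)[:2]-np.array(c))[::-1])))
    a=o["yel"]
    if len(a)>3: print("yel line",cv2.fitLine(a[:,:2].astype(np.float32),2,0,.01,.01).ravel())
    h=o["hook"];v=h[:,:2]-np.array(c);an=np.degrees(np.arctan2(v[:,1],v[:,0]));print(np.histogram(an,36,(-180,180))[0])
    m=abs(an)<25;print("empty hook ang",np.median(an[m]),m.sum())
    W=world(q);hsv=cv2.cvtColor(q["img"],cv2.COLOR_RGB2HSV);m=(np.hypot(W[...,0]-621,W[...,1]+154)<45)
    b=W[m&(abs(hsv[...,0].astype(int)-112)<9)&(hsv[...,1]>140)];w=W[m&(hsv[...,1]<60)&(hsv[...,2]>140)]
    print("blue",len(b),b.mean(0),b.min(0),b.max(0),cv2.fitLine(b[:,:2].astype(np.float32),2,0,.01,.01).ravel(),cv2.minAreaRect(b[:,:2].astype(np.float32)))
    print("white",len(w),cv2.minAreaRect(w[:,:2].astype(np.float32)))
E
```

```text
top disc (581.6614379882812, 187.3376922607422) 52.337013244628906 1059 [582.5979 187.173 ] 170.35113273639942
yel 121 [518.3 172.8  10. ] [476. 158.  -2.] [562. 188.  21.] -167.05995610985968
red 32 [540.4 187.9 209.8] [535. 183. 184.] [547. 195. 219.] 179.21959254915075
yel line [9.7563237e-01 2.1941164e-01 5.1826941e+02 1.7277235e+02]
[33 19  0  0  0  0  5 39 80 28 10  0  0  0  0  0  0 62  3  0  0  0  0  0
  1 27 76 36 21  0  0  0  0  2 30 77]
empty hook ang -3.142951765436596 65
blue 102 [ 618.78553121 -151.48177425   48.13625962] [ 603.65070834 -181.33921781   -2.80823684] [ 647.22097945 -125.62699105   62.89332533] [ 4.6316618e-01 -8.8627148e-01  6.1878552e+02 -1.5148178e+02] ((622.7020263671875, -156.4425811767578), (20.60417938232422, 64.22084045410156), 35.7291374206543)
white 147 ((624.4766235351562, -154.0353546142578), (56.06120681762695, 44.356666564941406), 28.707090377807617)
scene disc (588.1602783203125, 198.21192932128906) 66.71318817138672 473 [584.77246 180.93858] 172.61833824132444
yel 85 [515.1 169.6  11. ] [475. 150.   1.] [561. 188.  19.] -158.65361474466982
red 58 [542.3 185.2 199.3] [534. 180. 180.] [548. 192. 218.] -164.09929524267503
yel line [9.7081751e-01 2.3981933e-01 5.1507587e+02 1.6964931e+02]
[47 45 11  0  0  0  2 33 61 53  0  0  0  0  0  1 55  2  0  0  0  0  0  0
  2 25 23 22  7  0  0  0  0  0  3 12]
empty hook ang -12.798298230049497 58
blue 133 [ 625.99044195 -165.48597708   47.93831569] [ 607.34351617 -180.33190864   19.05968904] [ 636.55281732 -135.31537271   63.24415798] [ 4.2593041e-01 -9.0475595e-01  6.2599042e+02 -1.6548598e+02] ((621.1063842773438, -156.76153564453125), (12.784626960754395, 50.80145263671875), 28.100826263427734)
white 242 ((614.8270874023438, -148.3876953125), (53.638736724853516, 52.782691955566406), 28.660568237304688)
```

View pics/cand.png

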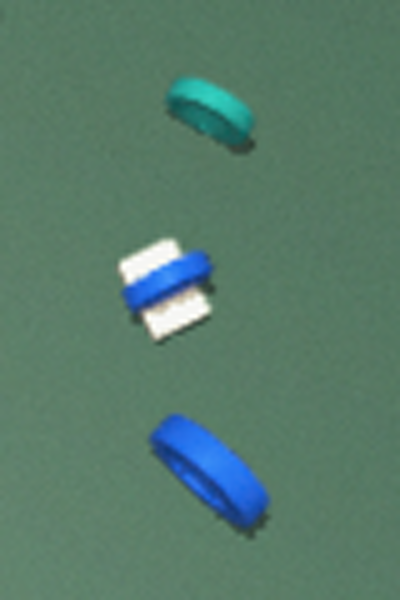

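The crop shows the small blue ring seated in its white cradle at about (373,197), so that is the target. The turquoise ring above it and the larger blue ring below it are decoys.

```bash
cat > plan.py <<'E'
import numpy as np
def rel(cmd,tgts):
    """cmd=(x,y,z_grasp,yawdeg); tgts list same -> slide m (tool axes), roll deg"""
    y=np.radians(cmd[3]);R=np.array([[np.cos(y),np.sin(y),0],[np.sin(y),-np.cos(y),0],[0,0,-1]])
    return [((R.T@(np.array(t[:3])-cmd[:3])/1000).round(4).tolist(),round(-(t[3]-cmd[3]),2)) for t in tgts]
def apply(cmd,s,roll):
    y=np.radians(cmd[3]);R=np.array([[np.cos(y),np.sin(y),0],[np.sin(y),-np.cos(y),0],[0,0,-1]])
    return tuple((np.array(cmd[:3])+R@np.array(s)*1000).round(2))+(round(cmd[3]-roll,2),)
E
python3 -c "
from plan import *
c=(228.189,581.833,404.712-154.7,-21.43)
print(rel(c,[(541,188,250,-2),(541,188,197,-2)]))"
```

```text
[([0.4351, 0.2523, 0.0], -19.43), ([0.4351, 0.2523, 0.053], -19.43)]
```

Call:
carry_out([
  [0.435,0.252,0],
  [0.435,0.252,0],
  [0.435,0.252,0],
  [0.435,0.252,0],
  [0.435,0.252,0],
  [0.435,0.252,0],
  [0.435,0.252,0],
  [0.435,0.252,0],
], roll=[-19.4,-19.4,-19.4,-19.4,-19.4,-19.4,-19.4,-19.4], claw=[0.045,0.045,0.045,0.045,0.045,0.045,0.045,0.045])

```text
clock: 2.4
position: [540.4, 188.8, 405.1]
ee_rot: [1.0, -0.017, 0.0, -0.0]
contact_force: [1.0, 0.9, -0.2]
gripper_width: 45.0
grasp_force: 0.0
```

Call:
carry_out([
  [0,0,0.03],
  [0,0,0.053],
  [0,0,0.053],
  [0,0,0.053],
  [0,0,0.053],
  [0,0,0.053],
], roll=[0,0,0,0,0,0], claw=[0.045,0.045,0.045,0.016,0.016,0.016])

```text
clock: 3.15
position: [539.5, 190.7, 352.8]
ee_rot: [1.0, -0.017, 0.001, -0.0]
contact_force: [-0.0, -0.8, 0.6]
gripper_width: 15.9
grasp_force: 0.2
```

```bash
python3 -c "
from plan import *
c=apply((228.189,581.833,404.712-154.7,-21.43),(.435,.252,.053),-19.4);print(c)
C=np.array([582,187.2]);
T=[]
for k in range(1,20):
    a=178-9*k
    if a<11: break
    T.append((C[0]+41*np.cos(np.radians(a)),C[1]+41*np.sin(np.radians(a)),197,a-180))
for i in range(0,len(T),8):
    r=rel(c,T[i:i+8]);print([x[0] for x in r],[x[1] for x in r],T[i:i+8][-1]); c=T[i:i+8][-1]
"
```

```text
(np.float64(541.04), np.float64(188.32), np.float64(197.01), -2.03)
[[0.0005, -0.0067, 0.0], [0.002, -0.013, 0.0], [0.0044, -0.0189, 0.0], [0.0078, -0.0244, 0.0], [0.012, -0.0293, 0.0], [0.0169, -0.0335, 0.0], [0.0223, -0.0369, 0.0], [0.0283, -0.0393, 0.0]] [8.97, 17.97, 26.97, 35.97, 44.97, 53.97, 62.97, 71.97] (np.float64(570.698868411503), np.float64(226.61172953347108), 197, -74)
[[0.0005, -0.0064, 0.0], [0.002, -0.0127, 0.0], [0.0045, -0.0186, 0.0], [0.0078, -0.0241, 0.0], [0.012, -0.029, 0.0], [0.0169, -0.0332, 0.0], [0.0224, -0.0365, 0.0], [0.0283, -0.039, 0.0]] [9, 18, 27, 36, 45, 54, 63, 72] (np.float64(615.9905404747567), np.float64(210.1269090423006), 197, -146)
[[0.0005, -0.0064, 0.0], [0.002, -0.0127, 0.0]] [9, 18] (np.float64(621.4117295334711), np.float64(198.50113158849695), 197, -164)
```

Call:
carry_out([
  [0.0005,-0.0065,0],
  [0.002,-0.013,0],
  [0.0045,-0.019,0],
  [0.008,-0.0245,0],
  [0.012,-0.0295,0],
  [0.017,-0.0335,0],
  [0.0225,-0.037,0],
  [0.0285,-0.0395,0],
], roll=[9,18,27,36,45,54,63,72], claw=[0.016,0.016,0.016,0.016,0.016,0.016,0.016,0.016])

```text
clock: 4.15
position: [568.7, 228.7, 352.1]
ee_rot: [0.797, -0.604, -0.0, 0.001]
contact_force: [-2.2, -2.2, 1.7]
gripper_width: 15.6
grasp_force: 1.6
```

Run:
```python
from h import *
p=get_image("scene");save(p,"turn1",(290,110,450,230),5)
s=read_state();print(s["position"],s["joints"],s["contact_force"])
```

```text
[569.57600954 229.1438397  352.02437342] [ 6.45813108e-01  4.06218248e-01 -9.64452982e-02  1.34452355e-05
 -1.06861334e+00 -3.75176367e-01] [ 1.5297432  -0.04524201  0.0266597 ]
```

View pics/turn1.png

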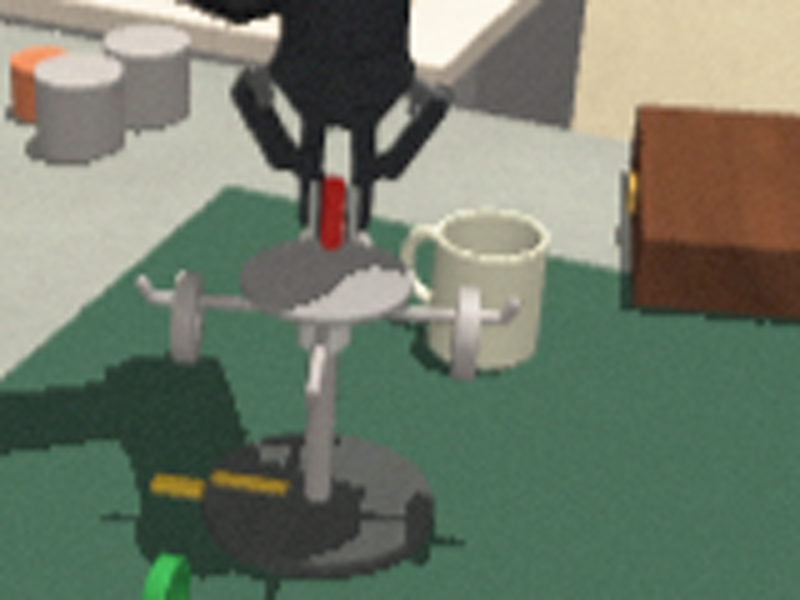

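The peg (crop (330,212), about full-image (356,152)) sits in the closed fingers, and the empty hook now points toward the camera. Next I continue the turn.

Call:
carry_out([
  [0.0005,-0.0065,0],
  [0.002,-0.0127,0],
  [0.0045,-0.0186,0],
  [0.0078,-0.0241,0],
  [0.012,-0.029,0],
  [0.0169,-0.0332,0],
  [0.0224,-0.0365,0],
  [0.0283,-0.039,0],
], roll=[9,18,27,36,45,54,63,72], claw=[0.016,0.016,0.016,0.016,0.016,0.016,0.016,0.016])

```text
clock: 5.2
position: [614.6, 214.1, 352.0]
ee_rot: [-0.291, 0.957, 0.002, 0.002]
contact_force: [-1.3, 4.9, -0.3]
gripper_width: 16.0
grasp_force: 2.2
```

Call:
carry_out([
  [0.0005,-0.0065,0],
  [0.002,-0.0127,0],
  [0.002,-0.0127,0],
], roll=[9,18,18], claw=[0.016,0.016,0.016])

```text
clock: 5.58
position: [620.2, 201.4, 352.1]
ee_rot: [-0.141, 0.99, 0.001, 0.001]
contact_force: [1.1, 1.8, -0.3]
gripper_width: 15.9
grasp_force: 0.7
```

```bash
cat > ang.py <<'E'
from meas import *
from scipy.optimize import least_squares
for n in("top","scene"):
    q=get_image(n)
    o=meas(q,(582,187.2));a=o["red"];c=np.array([582,187.2])
    if len(a): print(n,"red",len(a),a.mean(0).round(1),np.degrees(np.arctan2(*(a.mean(0)[:2]-c)[::-1])))
    h=o["hook"];v=h[:,:2]-c;an=np.degrees(np.arctan2(v[:,1],v[:,0]))%360
    m=abs(an-193)<20;print("hook",m.sum(),np.median(an[m]),h[m].mean(0))
    for k,z in(("empty_hook",150),("hook_a",150),("ring_a",138),("crank_peg",217)):
        for d in place_of(q,k)[:4]:
            w=ray(q,d["at"],z)[:2];
            if np.hypot(*(w-c))<130: print(k,round(d["conf"],2),w.round(),np.degrees(np.arctan2(*(w-c)[::-1])).round(1)%360, np.hypot(*(w-c)).round())
print(read_state()["position"])
E
python3 ang.py
```

```text
top red 10 [606.9 193.5 226.4] 14.285635826046004
hook 56 201.84217675622403 [503.94669933 155.92590206 152.50256375]
empty_hook 0.94 [511. 162.] 199.6 76.0
hook_a 0.86 [611. 109.] 290.3 84.0
hook_a 0.73 [658. 216.] 20.7 81.0
hook_a 0.6 [554. 252.] 113.1 70.0
ring_a 0.66 [619. 110.] 295.5 85.0
ring_a 0.43 [559. 264.] 107.0 80.0
crank_peg 0.66 [619. 202.] 21.3 40.0
hook 57 202.8841188124009 [502.453936   153.36271114 153.40876404]
empty_hook 0.8 [503. 146.] 207.3 89.0
hook_a 0.82 [611. 114.] 291.5 79.0
hook_a 0.81 [559. 263.] 107.2 79.0
hook_a 0.78 [661. 226.] 26.0 88.0
ring_a 0.72 [606. 115.] 288.7 76.0
ring_a 0.54 [545. 279.] 111.8 99.0
ring_a 0.51 [666. 209.] 14.5 87.0
crank_peg 0.76 [630. 205.] 20.4 51.0
[620.13937254 201.32849464 352.08567128]
```

Call:
carry_out([
  [0.0005,-0.0065,0],
  [0.0005,-0.0065,0],
], roll=[9,9], claw=[0.016,0.016])

```text
clock: 6.32
position: [621.4, 194.2, 351.8]
ee_rot: [-0.062, 0.998, -0.0, -0.0]
contact_force: [1.3, 1.7, 0.3]
gripper_width: 15.9
grasp_force: 0.9
```

Call:
carry_out([
  [0,0,0],
  [0,0,-0.03],
  [0,0,-0.085],
  [0,0,-0.085],
], roll=[0,0,0,0], claw=[0.03,0.03,0.03,0.03])

```text
clock: 6.82
position: [621.7, 194.0, 442.2]
ee_rot: [-0.062, 0.998, 0.001, 0.004]
contact_force: [-0.7, 0.1, 0.1]
gripper_width: 29.9
grasp_force: 0.0
```

```bash
python3 ang.py
```

```text
top red 33 [618.7 193.6 207.7] 9.915630636960833
hook 64 190.96380995636213 [497.98968542 170.98107253 152.70172924]
empty_hook 0.7 [498. 185.] 181.2 84.0
hook_a 0.96 [594. 107.] 278.7 81.0
hook_a 0.95 [570. 260.] 99.0 74.0
hook_a 0.6 [671. 198.] 7.1 90.0
ring_a 0.54 [569. 266.] 99.2 79.0
ring_a 0.47 [658. 206.] 14.1 78.0
crank_peg 0.82 [618. 196.] 13.9 37.0
crank_peg 0.69 [493. 171.] 190.1 90.0
scene red 56 [621.5 190.1 199.7] 4.224324835621111
hook 53 192.46475700705705 [494.96389765 168.35830407 153.58038289]
empty_hook 0.88 [502. 161.] 197.9 85.0
hook_a 0.86 [567. 292.] 98.3 106.0
hook_a 0.65 [660. 213.] 18.1 82.0
hook_a 0.61 [599. 108.] 282.2 81.0
ring_a 0.6 [598. 106.] 280.9 83.0
ring_a 0.41 [672. 198.] 6.8 90.0
ring_a 0.4 [541. 284.] 113.0 105.0
crank_peg 0.63 [627. 195.] 9.7 46.0
[621.38312756 194.50648836 435.98811687]
```

```bash
cat > fine.py <<'E'
from meas import *
def fine(q,c=(582,187.2)):
    W=world(q);hsv=cv2.cvtColor(q["img"],cv2.COLOR_RGB2HSV);H,S,V=[hsv[...,i].astype(int) for i in range(3)]
    v=W[...,:2]-np.array(c);r=np.hypot(*np.moveaxis(v,-1,0));a=np.degrees(np.arctan2(v[...,1],v[...,0]))%360
    out=[]
    for m,z in(((r>58)&(r<118)&(abs(a-192)<18)&(abs(W[...,2]-153)<15)&(S<70),152),((r<130)&(W[...,2]<25)&(abs(H-24)<8)&(S>130)&(V>90),None)):
        uv=np.argwhere(m)[:,::-1]
        P=np.array([ray(q,t,z or 6)[:2] for t in uv]).astype(np.float32)
        l=cv2.fitLine(P,cv2.DIST_HUBER,0,.01,.01).ravel();d=np.array(l[:2])*np.sign(-l[0])
        out.append((len(P),round(float(np.degrees(np.arctan2(d[1],d[0]))%360),2),P.mean(0).round(1).tolist(),round(float(l[3]+(c[0]-l[2])*l[1]/l[0]),1)))
    return out
E
python3 - <<'E'
from fine import *
for n in("top","scene"):
    q=get_image(n);print(n,fine(q))
    if n=="top": save(q,n+"2",(200,150,310,260),6)
E
```

```text
top [(62, 189.59, [497.20001220703125, 170.8000030517578], 185.1), (120, 193.47, [518.7999877929688, 173.1999969482422], 188.4)]
scene [(52, 179.61, [493.1000061035156, 171.10000610351562], 170.5), (83, 206.77, [511.6000061035156, 176.1999969482422], 213.9)]
```

View pics/top2.png

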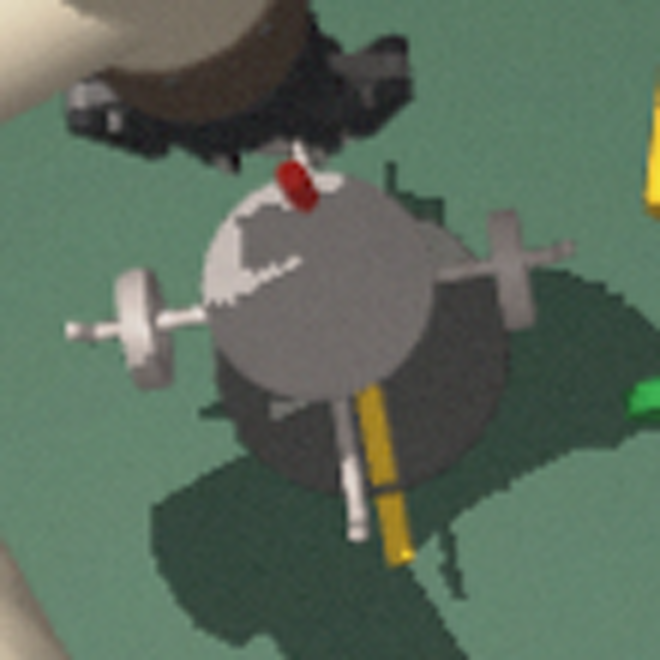

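```bash
cat > side.py <<'E'
from fine import *
def side(q,c=(582,187.2)):
    # line through opposite neighbour hooks: bar pixels only
    W=world(q);S=cv2.cvtColor(q["img"],cv2.COLOR_RGB2HSV)[...,1]
    v=W[...,:2]-np.array(c);r=np.hypot(v[...,0],v[...,1]);a=np.degrees(np.arctan2(v[...,1],v[...,0]))%360
    E=[]
    for t in(102,282):
        m=(abs(a-t)<14)&(S<75)&(W[...,2]>140)&(W[...,2]<172)&(r>100)&(r<125)
        P=np.array([ray(q,x[::-1],158)[:2] for x in np.argwhere(m)]);E.append(P.mean(0))
    d=E[0]-E[1];return np.degrees(np.arctan2(d[1],d[0]))%360+90,(E[0]+E[1])/2,E
def cut(q,c=(582,187.2)):
    W=world(q)
    m=abs(W[...,2]-172)<4;v=W[...,:2]-np.array(c);m&=np.hypot(v[...,0],v[...,1])<60
    P=np.array([ray(q,x[::-1],172)[:2] for x in np.argwhere(m)]).astype(np.float32);return cv2.minEnclosingCircle(P)
if __name__=="__main__":
  for n in("top","scene"):
    q=get_image(n);print(n,side(q),cut(q),fine(q)[1])
    for z in (6,14,17): pass
E
python3 side.py
```

```text
top (np.float64(191.15974841641594), array([580.81255528, 187.2136953 ]), [array([560.07510647, 292.3329966 ]), array([601.55000408,  82.094394  ])]) ((580.8034057617188, 187.5179901123047), 51.8263053894043) (120, 193.17, [518.4000244140625, 173.10000610351562], 187.9)
scene (np.float64(191.42438428413107), array([580.82130185, 187.74046614]), [array([558.38955479, 298.74569265]), array([603.25304892,  76.73523963])]) ((581.9811401367188, 185.01153564453125), 55.077178955078125) (81, 208.28, [511.20001220703125, 176.10000610351562], 216.1)
```

Call:
carry_out([
  [0,0.0023,0.04],
  [0,0.0023,0.085],
  [0,0.0023,0.085],
  [0,0.0023,0.085],
  [0,0.0023,0.085],
  [0,0.0023,0.085],
  [0,0.0023,0.085],
], roll=[0,0,0,0,0,0,0], claw=[0.03,0.03,0.03,0.012,0.012,0.012,0.012])

```text
clock: 8.4
position: [621.3, 196.4, 353.1]
ee_rot: [-0.061, 0.998, -0.0, 0.001]
contact_force: [1.3, -3.1, 3.3]
gripper_width: 13.2
grasp_force: 41.4
```

Call:
carry_out([
  [0,0,0],
  [0,0,0],
  [0,0,-0.03],
  [0,0,-0.085],
  [0,0,-0.085],
], roll=[0,0,0,0,0], claw=[0.03,0.03,0.03,0.03,0.03])

```text
clock: 9.02
position: [621.6, 197.3, 442.6]
ee_rot: [-0.061, 0.998, 0.002, 0.005]
contact_force: [-0.2, 0.1, 1.3]
gripper_width: 29.8
grasp_force: 0.0
```

```bash
python3 side.py; python3 -c "
from h import *
s=read_state();print(s['position'],s['ee_rot'],s['joints'])"
```

```text
top (np.float64(192.70204912207805), array([580.9560514 , 187.01556962]), [array([557.3571426 , 291.71472697]), array([604.5549602 ,  82.31641226])]) ((581.2435913085938, 187.27334594726562), 51.70772933959961) (119, 193.19, [517.7999877929688, 172.8000030517578], 187.9)
scene (np.float64(193.36010588852145), array([579.54718839, 190.21158899]), [array([552.87172306, 302.53031917]), array([606.22265371,  77.89285881])]) ((580.853271484375, 184.0718231201172), 55.16179656982422) (81, 208.3, [511.6000061035156, 176.10000610351562], 216.1)
[620.77368309 197.07965904 437.15537088] [-6.09530720e-02  9.98140209e-01  8.00042257e-04  4.54187210e-04] [ 5.55101228e-01  4.11506448e-01  1.31103242e-01 -1.01810804e-03
 -1.28883470e+00 -2.00363323e+00]
```

```bash
cat > ringfit.py <<'E'
from h import *
from scipy.optimize import minimize
def proj(p,P):
    T=np.linalg.inv(p["world_from_camera"]);c=P@T[:3,:3].T+T[:3,3];K=p["mtx"]
    return np.stack([K[0,0]*c[:,0]/-c[:,2]+K[0,2],K[1,1]*-c[:,1]/-c[:,2]+K[1,2]],-1)
t=np.linspace(0,2*np.pi,90)
def pts(x,y,yaw,z=34,zmin=19):
    a=np.array([np.cos(yaw),np.sin(yaw),0]);b=np.array([-np.sin(yaw),np.cos(yaw),0]);o=[]
    for R in (28,16):
        o.append([np.array([x,y,z])+s*a+R*(np.cos(t)[:,None]*b+np.sin(t)[:,None]*[0,0,1]) for s in(-7,7)])
    return o
S=8
def render(p,x,y,yaw,box,z=34):
    o=pts(x,y,yaw,z);c0,r0,c1,r1=box;sh=((r1-r0)*S,(c1-c0)*S)
    def m(P): 
        M=np.zeros(sh,np.uint8);q=((proj(p,P)-[c0-.5,r0-.5])*S).astype(np.int32);cv2.fillConvexPoly(M,cv2.convexHull(q),1);return M
    out=m(np.vstack([o[0][0],o[0][1]]));hole=m(o[1][0])&m(o[1][1])
    return cv2.resize((out&~hole&1).astype(np.float32),None,fx=1/S,fy=1/S,interpolation=cv2.INTER_AREA)
def blue(p,box):
    c0,r0,c1,r1=box;h=cv2.cvtColor(p["img"],cv2.COLOR_RGB2HSV)[r0:r1,c0:c1].astype(int)
    return ((abs(h[...,0]-112)<10)&(h[...,1]>130)).astype(np.float32)
def fit(p,x0,box,z=34):
    B=blue(p,box);f=lambda v:np.abs(cv2.GaussianBlur(render(p,v[0],v[1],v[2]/50,box,z)-B,(0,0),.7)).sum()
    s=[x0[0],x0[1],x0[2]*50]
    r=minimize(f,s,method="Nelder-Mead",options=dict(initial_simplex=[s,[s[0]+6,s[1],s[2]],[s[0],s[1]+6,s[2]],[s[0],s[1],s[2]+6]]))
    return r.x[:2].round(1),np.degrees(r.x[2]/50).round(1),r.fun.round(1),B.sum()
E
python3 - <<'E'
from ringfit import *
for n,box in(("top",(355,180,395,215)),("scene",(295,255,330,290))):
    print(n,fit(get_image(n),(621,-155,.5),box))
from plan import *
c=(621.2,197,437.5-154.7,-172.9)
print(rel(c,[(621.5,-155,283,-152),(621.5,-155,120,-152)]))
E
```

```text
top (array([ 620.4, -153.4]), np.float64(28.1), np.float64(20.8), np.float32(106.0))
scene (array([ 618.6, -152. ]), np.float64(28.9), np.float64(12.4), np.float32(143.0))
[([0.0432, -0.3493, -0.0002], -20.9), ([0.0432, -0.3493, 0.1628], -20.9)]
```

Call:
carry_out([
  [0.0443,-0.3482,0],
  [0.0443,-0.3482,0],
  [0.0443,-0.3482,0],
  [0.0443,-0.3482,0],
  [0.0443,-0.3482,0.05],
  [0.0443,-0.3482,0.1],
  [0.0443,-0.3482,0.15],
  [0.0443,-0.3482,0.15],
], roll=[-10,-21.2,-21.2,-21.2,-21.2,-21.2,-21.2,-21.2], claw=[0.03,0.05,0.08,0.08,0.08,0.08,0.08,0.08])

```text
clock: 10.22
position: [617.4, -155.1, 280.5]
ee_rot: [-0.242, 0.97, 0.002, -0.006]
contact_force: [-0.3, -0.3, 0.4]
gripper_width: 79.9
grasp_force: 0.0
```

Run:
```python
from ringfit import *
from plan import *
P=[];Y=[]
for i in range(4):
    get_image("top");s=read_state();q=s["ee_rot"];P.append(s["position"]);Y.append(2*np.degrees(np.arctan2(q[1],q[0])))
m=np.mean(P,0);y=(np.mean(Y)+180)%360-180;print(np.round(P,1),m,y,Y)
print(rel((m[0],m[1],m[2]-154.7,y),[(620.3,-154,36,-151.7)]))
```

```text
[[ 618.7 -154.6  282.9]
 [ 619.7 -154.1  286. ]
 [ 620.4 -153.8  288. ]
 [ 620.6 -153.6  289.2]] [ 619.84737032 -154.01134708  286.53430751] -151.77506680562215 [np.float64(208.14192650002593), np.float64(208.21690278976521), np.float64(208.26174629724315), np.float64(208.27915719047724)]
[([-0.0004, -0.0002, 0.0958], np.float64(-0.08))]
```

Call:
carry_out([
  [0,0,0.05],
  [0,0,0.09],
  [0,0,0.097],
  [0,0,0.097],
  [0,0,0.097],
  [0,0,0.097],
  [0,0,0.097],
  [0,0,0.097],
], roll=[0,0,0,0,0,0,0,0], claw=[0.08,0.08,0.08,0.08,0.045,0.045,0.045,0.045])

```text
clock: 11.42
position: [620.2, -153.9, 192.9]
ee_rot: [-0.244, 0.97, -0.001, 0.002]
contact_force: [-1.4, 2.8, 5.5]
gripper_width: 54.4
grasp_force: 61.7
```

Call:
carry_out([
  [0,0,0],
  [0,0,0],
  [0,0,-0.03],
  [0,0,-0.08],
  [0,0,-0.13],
  [0,0,-0.18],
  [0,0,-0.18],
  [0,0,-0.18],
], roll=[0,0,0,0,0,0,0,0], claw=[0.045,0.045,0.045,0.045,0.045,0.045,0.045,0.045])

```text
clock: 12.42
position: [618.7, -154.1, 369.7]
ee_rot: [-0.243, 0.97, 0.0, 0.0]
contact_force: [-0.9, 0.0, -1.6]
gripper_width: 54.3
grasp_force: 64.3
```

Run:
```python
from ringfit import *
p=get_image("scene");s=read_state();print(s["position"],s["ee_rot"],s["gripper_width"],s["grasp_force"],s["contact_force"])
save(p,"lift",(250,130,400,250),5)
c=ray(p,(0,0),0)
from h import world
W=world(p);h=cv2.cvtColor(p["img"],cv2.COLOR_RGB2HSV).astype(int)
m=(abs(h[...,0]-112)<10)&(h[...,1]>130)&(W[...,2]>120)&(np.hypot(W[...,0]-620,W[...,1]+154)<60)
print(m.sum(),W[m].mean(0),W[m].min(0),W[m].max(0))
```

```text
[ 618.72765241 -154.15045408  368.62839349] [-2.43276305e-01  9.69956253e-01  6.85520995e-04 -1.01815016e-03] 54.27639026785324 64.30220413953066 [-0.74360576 -0.11148309 -1.68770618]<stdin>:8: RuntimeWarning: Mean of empty slice.
  ret = um.true_divide(
Traceback (most recent call last):
ValueError: zero-size array to reduction operation minimum which has no identity
```

View pics/lift.png

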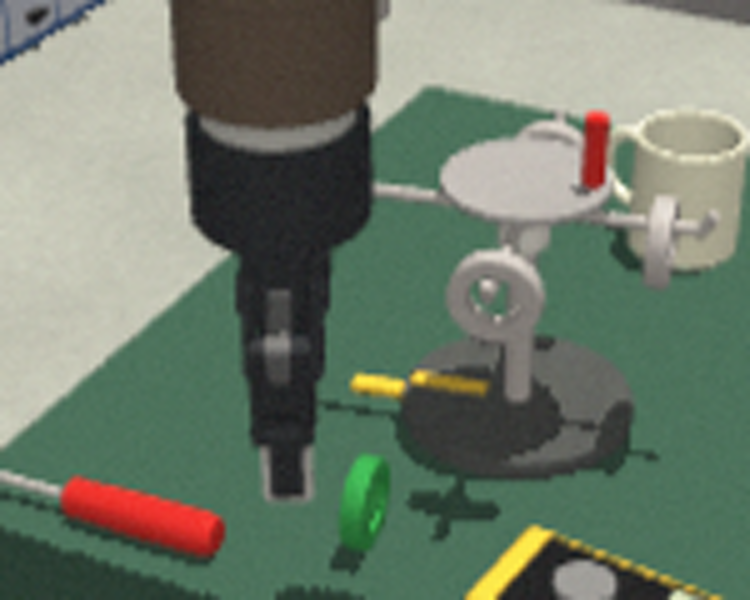

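The ring is between the fingers and hidden from this view: the gripper reads 54 mm with 64 N. The rack's empty hook (crop (405,190)) points the same way as the yellow pointer (crop (420,383)). Next I move to in front of the hook.

```bash
python3 -c "
from plan import *
c=(620.6,-153.6,371.5,-151.7)
print(rel(c,[(434.8,153.8,372,-167.1)]))"
```

```text
[([0.0179, 0.3587, -0.0005], 15.4)]
```

Call:
carry_out([
  [0.018,0.359,0],
  [0.018,0.359,0],
  [0.018,0.359,0],
  [0.018,0.359,0],
  [0.018,0.359,0],
  [0.018,0.359,0],
  [0.018,0.359,0],
  [0.018,0.359,0],
], roll=[5,10,15.4,15.4,15.4,15.4,15.4,15.4], claw=[0.045,0.045,0.045,0.045,0.045,0.045,0.045,0.045])

```text
clock: 13.48
position: [433.9, 153.6, 368.8]
ee_rot: [-0.112, 0.994, -0.001, -0.001]
contact_force: [0.5, 0.7, -1.5]
gripper_width: 54.2
grasp_force: 64.4
```

Run:
```python
from ringfit import *
from side import side
from plan import *
for i in range(3): p=get_image("top")
s=read_state();q=s["ee_rot"];m=s["position"];y=2*np.degrees(np.arctan2(q[1],q[0]))-360;print(m,y,s["gripper_width"])
get_image("scene");s=read_state();m=s["position"];print(m)
print(side(p))
h=cv2.cvtColor(p["img"],cv2.COLOR_RGB2HSV).astype(int);W=world(p)
k=(abs(h[...,0]-112)<10)&(h[...,1]>130)&(np.hypot(W[...,0]-435,W[...,1]-154)<70);b=W[k];print(len(b),b.mean(0) if len(b) else 0)
a=np.radians(192.9);u=np.array([np.cos(a),np.sin(a)]);C=np.array([581,187.3])
f=lambda r,z:(*(C+r*u),z,-167.1)
print(rel((m[0],m[1],m[2],y),[f(150,371),f(150,315),f(84,315),f(84,299)]))
save(p,"pre",(215,180,305,260),7)
```

```text
[434.45437002 152.8486888  369.15594636] -167.32828278742502 54.45511154164978
[434.45707149 152.83112256 369.27811041]
(np.float64(192.68031848766066), array([580.94771012, 187.23807956]), [array([557.34046004, 292.15974686]), array([604.5549602 ,  82.31641226])])
0 0
[([-0.0005, 0.0009, -0.0017], np.float64(-0.23)), ([-0.0005, 0.0009, 0.0543], np.float64(-0.23)), ([-0.0665, 0.0011, 0.0543], np.float64(-0.23)), ([-0.0665, 0.0011, 0.0703], np.float64(-0.23))]
```

View pics/pre.png

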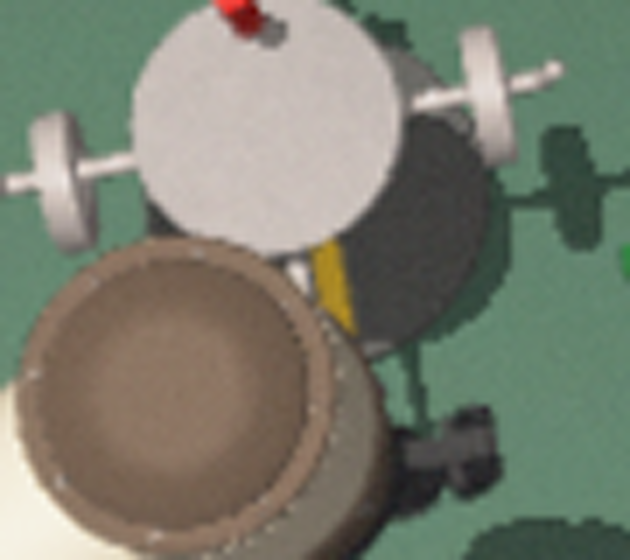

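The wrist hides the ring, but the neighbouring rings are in place and the hook (crop (297,280)) still lines up with the pointer (330,285). Next I lower to threading height.

Call:
carry_out([
  [-0.0005,0.001,0.03],
  [-0.0005,0.001,0.054],
  [-0.0005,0.001,0.054],
  [-0.0005,0.001,0.054],
], roll=[0,0,0,0], claw=[0.045,0.045,0.045,0.045])

```text
clock: 14.18
position: [435.0, 154.7, 316.5]
ee_rot: [-0.111, 0.994, 0.0, 0.001]
contact_force: [0.4, 0.6, -1.9]
gripper_width: 54.6
grasp_force: 64.4
```

Run:
```python
from ringfit import *
p=get_image("scene");s=read_state();print(s["position"],s["contact_force"])
h=cv2.cvtColor(p["img"],cv2.COLOR_RGB2HSV).astype(int);W=world(p)
k=(abs(h[...,0]-112)<12)&(h[...,1]>110)&(np.hypot(W[...,0]-435,W[...,1]-154)<80);b=W[k];print(len(b),np.argwhere(k)[:,::-1].mean(0) if len(b) else 0)
if len(b): print(b.mean(0),b.min(0),b.max(0))
for n in (0,): 
    P=pts(434.8,153.8,np.radians(12.9),z=s["position"][2]-158.9)
    q=proj(p,np.vstack(P[0]));print(q.min(0),q.max(0))
save(p,"pre2",(270,130,390,220),6)
```

```text
[434.90592552 154.78594352 316.800691  ] [-0.39199885 -0.25139387 -1.41132623]
65 [309.50769231 162.26153846]
[436.89264779 163.42360472 157.33257602] [427.74592598 136.39273951 134.4328597 ] [444.67236575 184.2898482  185.70216186]
[302.43420483 153.99452468] [312.14103668 172.49067011]
```

View pics/pre2.png

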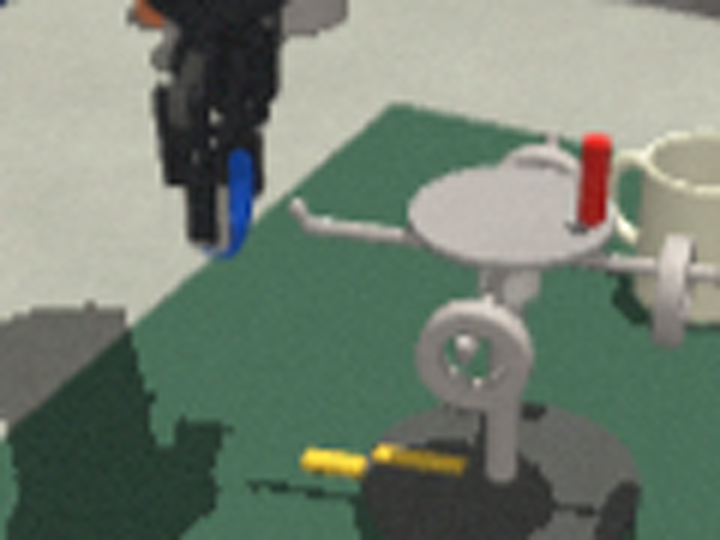

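The ring is visible between the fingers, full-image rows 155–173, against a predicted 154–172.5. It is upright at about 157 mm and level with the hook tip (crop (300,210)). Next I thread it on.

Call:
carry_out([
  [-0.012,0,0.001],
  [-0.024,0,0.001],
  [-0.036,0,0.001],
  [-0.036,0,0.001],
], roll=[0,0,0,0], claw=[0.045,0.045,0.045,0.045])

```text
clock: 14.72
position: [470.4, 163.1, 314.6]
ee_rot: [-0.111, 0.994, 0.0, 0.0]
contact_force: [-0.3, -0.1, -1.1]
gripper_width: 53.9
grasp_force: 64.4
```

Call:
carry_out([
  [-0.012,0,0],
  [-0.024,0,0],
  [-0.031,0,0],
  [-0.031,0,0],
], roll=[0,0,0,0], claw=[0.045,0.045,0.045,0.045])

```text
clock: 15.22
position: [500.1, 169.8, 314.5]
ee_rot: [-0.111, 0.994, -0.0, -0.0]
contact_force: [0.9, 0.1, -1.4]
gripper_width: 54.1
grasp_force: 64.4
```

Run:
```python
from side import *
p=get_image("scene");s=read_state();print(s["position"],s["contact_force"])
print(np.hypot(*(s["position"][:2]-np.array([581,187.3]))), side(get_image("top"))[:2])
save(p,"thread",(280,130,380,215),7)
```

```text
[499.67881985 169.58453019 314.46615714] [-0.34179979 -0.09305724 -0.83139061]
83.22843390854555 (np.float64(192.10544416761448), array([581.55704308, 189.54240101]))
```

View pics/thread.png

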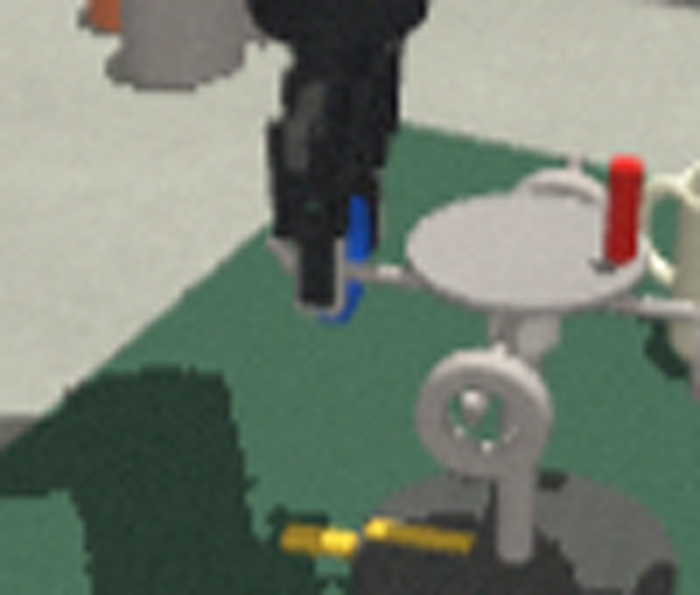

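The blue ring is now on the hook: the hook tip shows at crop (280,250) on the outer side and the bar at (380,270) on the inner side, with no contact force. Next I lower it and release.

Call:
carry_out([
  [0,0,0.006],
  [0,0,0.012],
  [0,0,0.016],
  [0,0,0.016],
  [0,0,0.016],
], roll=[0,0,0,0,0], claw=[0.045,0.045,0.045,0.045,0.045])

```text
clock: 15.95
position: [499.7, 169.7, 298.8]
ee_rot: [-0.111, 0.994, 0.0, 0.0]
contact_force: [-0.3, -0.6, -1.2]
gripper_width: 54.2
grasp_force: 64.4
```

Call:
carry_out([
  [0,0,0],
  [0,0,0],
  [0,0,0],
  [0,0,0],
  [0,0,0],
  [0,0,0],
], roll=[0,0,0,0,0,0], claw=[0.058,0.062,0.068,0.076,0.076,0.076])

```text
clock: 16.7
position: [499.6, 169.6, 298.7]
ee_rot: [-0.111, 0.994, -0.0, 0.0]
contact_force: [0.6, 0.3, -0.1]
gripper_width: 76.0
grasp_force: 0.0
```

Call:
carry_out([
  [0,0,-0.02],
  [0,0,-0.05],
  [0,0,-0.1],
  [0,0,-0.13],
  [0.04,0,-0.13],
  [0.07,0,-0.13],
  [0.07,0,-0.13],
  [0.07,0,-0.13],
], roll=[0,0,0,0,0,0,0,0], claw=[0.076,0.076,0.076,0.076,0.076,0.076,0.076,0.076])

```text
clock: 17.7
position: [431.6, 154.3, 429.0]
ee_rot: [-0.111, 0.994, 0.0, 0.0]
contact_force: [-0.5, 0.5, -0.7]
gripper_width: 75.7
grasp_force: 0.0
```

Run:
```python
from side import *
p=get_image("scene");s=read_state();print(s["clock"],s["position"],s["contact_force"])
print(side(p)[:2],side(get_image("top"))[:2])
h=cv2.cvtColor(p["img"],cv2.COLOR_RGB2HSV).astype(int);W=world(p)
k=(abs(h[...,0]-112)<12)&(h[...,1]>110)&(np.hypot(W[...,0]-500,W[...,1]-169)<60);print(k.sum(),W[k].mean(0))
save(p,"hung",(280,110,400,220),6)
```

```text
17.75 [431.89374592 154.42343653 428.79099517] [0.08480729 0.62569972 0.18547258]
(np.float64(193.36010588852145), array([579.54718839, 190.21158899])) (np.float64(192.70204912207805), array([580.9560514 , 187.01556962]))
123 [503.08610279 158.00309277 144.97511487]
```

View pics/hung.png

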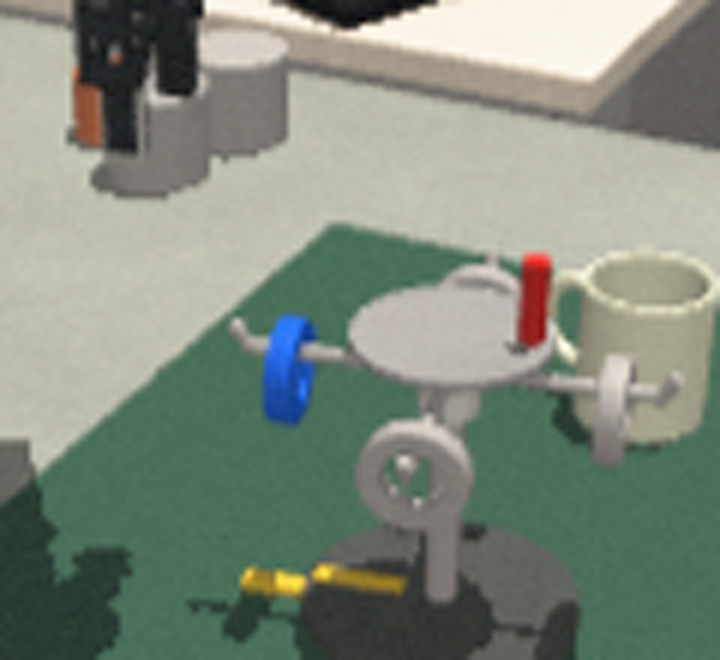

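The blue ring hangs on the hook (crop (288,370)), and the hook still points along the pointer. All three steel rings are on their hooks and the gripper is clear.

```bash
python3 -c "
from bench import *
print(job_done())"
```

```text
the job is handed in; nothing more can be done
None
```

I turned the rack until the empty hook lined up with the yellow pointer (about 192.7° against 193° by camera), hung the blue ring on it and let go; the three steel rings stayed on their hooks, and I handed the job in at about 18 s.

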